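# Stand the engraver case heavy end down under the wire shelf

## Robot

A 6-joint arm with a two-finger parallel gripper is mounted at the origin on the work surface. World frame = base frame: x ahead of the robot, y to its left, z up, the work surface at z = 0. Lengths are in mm, angles in rad, forces in N, time in s.
With the tool pointing down it reaches from about 350 to 975 mm from the base axis. Payload 17.4 kg.
Tool frame: the origin (TCP) lies midway between the tips of the shut fingers; the grasp point (between the pads) lies robot.tcp_to_grasp behind it (robot.tcp_to_grasp is the distance from the TCP to the grasp point, in mm); z points along the fingers, y is the line along which they close (so a half turn about z gives the same grasp; the last joint's range is limited). The gripper opens to 85 mm and grips with 20 to 120 N. Pads are 22 mm wide; open, the fingers measure 114 mm over their backs; the gripper's body (76 mm by 85 mm) begins 54 mm behind the grasp point. The pads swing forward as they close: fully open they stand 13 mm farther back than shut.
Start: joints at [-1.17, 0.116, 1.442, -0, 1.584, -0.038], TCP at [286.768, -611.062, 210.303] pointing down, gripper open.
Joint ranges: [-2.83, 2.83], [-0.83, 2.19], [0.07, 2.5], [-1.14, 4.28], [0.01, 3], [-2.97, 2.97]. Speed limits (rad/s): [1.89, 1.89, 2.22, 3.14, 3.14, 3.14].

## Interface

Orientations are given as a rotation vector (axis times angle).
In Python, from station import robot gives the robot as it stands.
- The arm moves only by the tool arm_command, never from a script. Its argument "motion" is a list that holds one entry, the list of rows, each a list of 7 numbers: the turn, a rotation vector about the tool's x, y, z in rad, then the shift along the tool's x, y, z in mm, then the finger opening in mm, from 0 to 85.4. In form: [[[wx, wy, wz, dx, dy, dz, gripper], ...]]. A call has 1 to 20 rows; each row shifts and turns the commanded pose from where the row before left it, along the tool's axes as they then stand; what a row does not reach is not made up. A row lasts 1/12 s, in which the tool goes at most 41.7 mm and 7.16 degrees, less where a joint would pass 70% of its speed; a pose out of reach is approached as far as the arm can. A call is refused whole if a number of a shift passes 41.7 or a number of a turn 0.125, either way. A call with a gripper value outside its range is refused whole. The fingers move at their own pace and stop on an object; "force" is the grip in N (left out, the last holds). Time passes only in rows, so rows that do not move let the fingers close. It gives the time, the measured TCP pose, the force, the opening and the grip force at its end, in the units of the state.
- robot.get_obs(): the state, without advancing time (a new reading comes with each control period).
- robot.read_camera(name): name is "scene" or "top"; returns the picture (400x640x3 uint8, red, green, blue); there is no depth.
- robot.camera_model(name): a dict with "camera_matrix" (3x3 intrinsics, pixels), "eye" and "attitude" of the camera in the world. Camera axes: x right, y up, looking along -z (the intrinsics and any distortion apply to the point x, -y, -z); pixel columns grow to the right and rows downward; lengths in mm; the calibration is good to about 2 mm. A picture is of the moment at which its call begins. camera_model takes no time and is no camera call.
- robot.sign_off(): hands the job in; it is judged then, once.
Trained networks look in the newest picture that a camera, given by its name, has taken for a name from the list of things; names that differ only in an ending like _2 or _b are one class to them, and where a whole thing is asked for, a point or a joint stands for the part that bears it (a point fixed in the world has none). Each returns a list of dicts, best first, with "score" (0 to 1); they miss things now and then, are a little off and sometimes report something else, mostly with a low value. They report only what shows in the picture. A call takes as long as a camera call. They do not tell look-alikes from the thing itself.
- robot.search_frame(camera, query): "extent" ([left, top, right, bottom] in pixels, round what is visible of it).
- robot.silhouettes(camera, query): "region" (400x640 bool, what is visible of it) and "extent" ([left, top, right, bottom] in pixels, round what is visible of it).
- robot.place_of(camera, query): "uv" ([column, row] in pixels: a listed point, or the origin of a listed thing).
The state is a dict: "clock": time; "joint_pos": joint angles; "joint_velocities": joint speeds; "tau": joint torques, N m; "tool_pos": TCP position; "tool_rot": TCP orientation; "contact_force": force on the tool from outside, world axes, zero at the start; "wrist_torque": the same for the moment, N m; "width": finger opening in mm; "grip_force": force on a finger pad.
Only numpy, scipy, OpenCV 4.12 (cv2) and the standard library are available. Lean on these libraries where they do the work, as an engineer would, in place of code of your own. Each camera call takes 0.05 s, during which the arm holds its last target. There are 200 camera calls.

## Task

The slim black engraver case lying on the bench has its motor packed in one end, and nothing on the outside shows which: lift it clear of the bench, still lying more or less level, to feel which end is the heavy one. Then stand it upright with the heavy end down in the low plywood tray under the wire shelf, so that it will not topple, setting it down gently and leaving it standing flat inside the rim. Leave the glass, the tools and everything else where they are.

Things in the scene. Friction and masses are not known exactly. Their poses are not given: they have to be found in the camera images.
- case_center (a point): centre of the engraver case, a closed black plastic box 190 x 56 x 46 mm, both ends alike, two small latches on one 190 mm side, three low ribs near each end of the lid. Own x runs along the 190 mm length, y across the 56 mm width, z through the 46 mm thickness; at the start it lies on a broad face, z up, this point 23 mm above the bench. Its long faces are flat and may be gripped anywhere
- engraver_case: the same case: origin at the centre of its underside as it lies, 23 mm below its centre, same axes. It weighs 0.29 to 0.37 kg in all, more than half of it a motor packed inside either the +x or the -x end, 55 mm from the middle, at random in every start; the balance point is about 31 mm from the middle towards that end. Held weakly far from its balance point it turns between the pads
- tray_floor (a point): centre of the inner floor of a low fixed plywood tray under the wire shelf, 6 mm above the bench; the tray is 140 x 120 mm outside (its own x, y), walls 6 mm thick, rim 18 mm above the bench. Own z is up. Standing in it, the case has its centre 101 mm and its top 196 mm above the bench
- tray: the same tray: origin at the centre of its underside, on the bench, same axes, its x and y within 3 degrees of the shelf's; its centre lies within 6 mm of the shelf's long middle line and within 30 mm of the shelf's middle along it
- wire_shelf: fixed narrow bench shelf of steel wire over the tray, open along both long sides. Origin on the bench under its middle; 330 mm long (own x), 140 mm deep (own y); wires' underside 328 mm up; legs only at the corners, each end pair joined by a foot bar and a bar 170 mm up, so the way in is along own y, +y or -y; reels and a carton on it, up to 375 mm above the bench
- glass_square: bystander: green glass square in a lead frame, 100 x 100 mm, 9 mm thick, lying flat; origin at the centre of its underside
- glass_oblong: bystander: blue glass oblong in a lead frame, 120 x 90 mm (its x, y), 9 mm thick, lying flat; origin at the centre of its underside
- rondel_near: bystander: amber glass disc in a lead frame, 100 mm across, 9 mm thick, lying flat; origin at the centre of its underside
- rondel_far: bystander: red glass disc in a lead frame, 96 mm across, 9 mm thick, lying flat; origin at the centre of its underside
- lead_tub: bystander: black open plastic tub of lead offcuts, 162 x 116 mm over the rim (its x, y), 61 mm tall; origin at the centre of its underside
- glazing_hammer: bystander: hammer 240 mm long lying flat along its own x, head at +x, under 40 mm high; origin at the middle of its length, on the bench
- pliers: bystander: pliers 165 mm long lying flat along their own x, 40 mm wide, 12 mm high; origin near the middle of their length, on the bench
- flux_bottle: bystander: white plastic bottle with a black cap, 60 mm across, 120 mm tall, standing on the bench; origin at the centre of its underside
Not all that is in view belongs to the job. What is shaped like the tray but turquoise is not meant.

How it is judged (in metres and radians):
On the way:
1. the case is lifted clear of the bench (centre more than 55 mm up) while still more lying than standing, within about 60 degrees of level (height (world z) of case_center above 0.055 m and angle between case_center's own x axis and vertical between 0.5 and 2.64 rad), for 0.2 s.
At the end, for the whole second after the job is handed in: the case stands in the tray on its motor end, upright within 3.4 degrees, its centre 95 to 107 mm above the bench and within 45 mm of the tray's middle in plan, its weight on the tray, released and at rest (angle between the x axis of case_center and the z axis of tray_floor, either way round below 0.06 rad and height (world z) of motor_c0 below 0.07 m and height (world z) of case_center between 0.095 and 0.107 m and horizontal distance between case_center and tray_floor below 0.045 m and contact force between engraver_case and tray above 1 N and linear speed of engraver_case below 0.02 m/s); the robot touches nothing.
It fails at once if a bystander (glass, tub, hammer, pliers or bottle) is pushed more than 30 mm from its place (distance of any of glass_square, glass_oblong, rondel_near, rondel_far, lead_tub, glazing_hammer, pliers, flux_bottle from where it was at the start of the episode above 0.03 m).
It fails at once if the bottle is knocked over (angle between flux_bottle's own z axis and vertical above 0.5 rad).
It fails at once if the case is dropped or banged into the tray (faster than 0.5 m/s over the tray, or more than 40 N) (contact force between engraver_case and tray above 40 N or (horizontal distance between case_center and tray_floor below 0.06 m and linear speed of engraver_case above 0.5 m/s)).
It also fails if it takes over 58 s, if anything falls off the work surface, if the arm or the gripper's body presses on something with over 40 N, if the wrist force passes 120 N, or if a joint passes its speed limit or range.

## Working session

There is one attempt and no reset: what is moved stays moved. The work goes in short steps, Python scripts to look and compute and a tool call to move; the robot and the scene stay as the last step left them, time stands still between calls to the robot, and variables do not carry over. Pictures are saved under pics/ and viewed, at most 10 in all, crops included, and the job is handed in when it is done.

Besides the shell and the picture viewer there is one more tool, called after "Request:" as name(argument=value, ...), one argument or row to a line, values as JSON. arm_command: Moves the arm, as the interface text tells. Its arguments: {"type":"object","properties":{"motion":{"type":"array"},"force":{"type":"number"}},"required":["motion"]}

```bash
mkdir -p pics; ls; python3 - <<'E'
from station import robot
import cv2,numpy as np
for n in("scene","top"):
    im=robot.read_camera(n); cv2.imwrite(f"pics/{n}0.png",im[:,:,::-1])
    m=robot.camera_model(n); print(n,m)
    for q in ("engraver_case","case_center","tray_floor","tray","wire_shelf","flux_bottle","lead_tub"):
        try: print(q,[(np.round(r["uv"],1).tolist(),round(r["score"],2)) for r in robot.place_of(n,q)[:3]])
        except Exception as e: print(q,e)
print(robot.get_obs(), robot.tcp_to_grasp)
E
```

```text
pics
scene {'camera_matrix': array([[415.65534537,   0.        , 321.19321873],
       [  0.        , 415.65534537, 190.22469832],
       [  0.        ,   0.        ,   1.        ]]), 'eye': array([1026.38476236, -656.20507575, 1076.69521096]), 'attitude': array([0.65620245, 0.24335817, 0.72413324])}
engraver_case [([258.5, 242.0], 0.56)]
case_center [([259.6, 238.0], 0.61)]
tray_floor [([397.0, 157.1], 0.86), ([329.6, 105.8], 0.71)]
tray [([331.1, 105.8], 0.94), ([392.3, 156.9], 0.6)]
wire_shelf [([397.4, 154.7], 0.56)]
flux_bottle [([368.4, 122.0], 0.61)]
lead_tub [([287.1, 318.8], 0.96)]
top {'camera_matrix': array([[463.43846527,   0.        , 310.44023303],
       [  0.        , 463.43846527, 191.44578165],
       [  0.        ,   0.        ,   1.        ]]), 'eye': array([ 311.66981643,  -11.33781666, 1767.68110377]), 'attitude': array([ 0.06938592, -0.06760585, -1.55425413])}
engraver_case [([378.8, 200.2], 0.73)]
case_center [([379.5, 199.7], 0.79)]
tray_floor [([231.6, 175.4], 0.88), ([218.1, 269.6], 0.86)]
tray [([233.0, 174.5], 0.95), ([220.0, 265.9], 0.78)]
wire_shelf []
flux_bottle [([210.1, 221.3], 0.7), ([380.4, 200.0], 0.64)]
lead_tub [([408.9, 138.0], 0.8)]
{'clock': 0.8, 'joint_pos': array([-1.16978787e+00,  1.15997030e-01,  1.44160843e+00, -1.96417227e-05,
        1.58398358e+00, -3.78107027e-02]), 'joint_velocities': array([ 0.00045206,  0.00160406, -0.00097986,  0.00135837, -0.00193806,
       -0.00038966]), 'tau': array([ 6.99012613e-03, -7.31671000e+01, -6.32620096e+01,  5.16303026e-04,
        4.95994373e-04,  2.05544501e-05]), 'tool_pos': array([ 286.77029321, -611.06217384,  210.29990272]), 'tool_rot': array([ 3.06626966e+00,  6.83776361e-01, -2.93171197e-05]), 'contact_force': array([0.73419676, 0.28837931, 0.41033882]), 'wrist_torque': array([ 0.0079307 , -0.02604049, -0.05802158]), 'grip_force': 0.0, 'width': 85.09760564174502} 18.700000000000003
```

View pics/scene0.png

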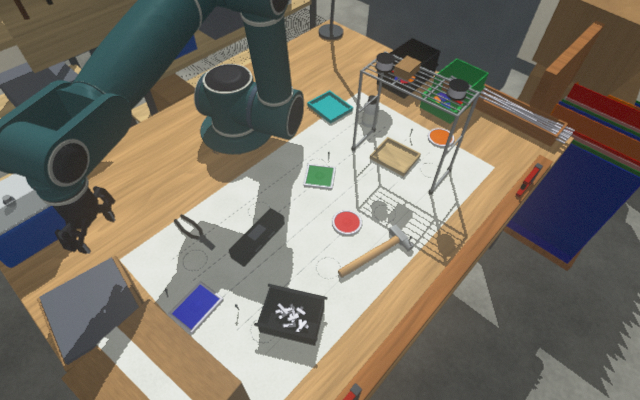

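View pics/top0.png

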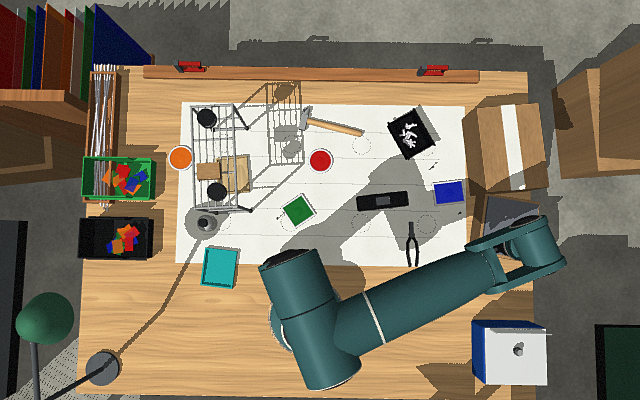

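```bash
cat > h.py <<'E'
from station import robot
import cv2,numpy as np
from scipy.spatial.transform import Rotation as R
def ray(n,uv):
    m=robot.camera_model(n);K=m["camera_matrix"]
    d=np.linalg.inv(K)@np.array([uv[0],uv[1],1.0]);d=d*[1,-1,-1]
    return m["eye"],R.from_rotvec(m["attitude"]).apply(d)
def at(n,uv,z):
    e,d=ray(n,uv);return e+d*(z-e[2])/d[2]
def pix(n,p):
    m=robot.camera_model(n);K=m["camera_matrix"]
    q=R.from_rotvec(m["attitude"]).inv().apply(np.atleast_2d(p)-m["eye"])*[1,-1,-1]
    u=(K@q.T).T;return u[:,:2]/u[:,2:]
E
python3 - <<'E'
from h import *
np.set_printoptions(precision=1,suppress=True)
for n,cc,tf in(("scene",(259.6,238),(397,157.1)),("top",(379.5,199.7),(231.6,175.4))):
    print(n,at(n,cc,23),at(n,tf,6))
    im=robot.read_camera(n)
    for q in("engraver_case","tray","flux_bottle","wire_shelf","glazing_hammer"):
        for s in robot.silhouettes(n,q)[:3]:
            r=s["region"].astype(np.uint8);c,_=cv2.findContours(r,0,2)
            if not c: continue
            c=max(c,key=cv2.contourArea);b=cv2.boxPoints(cv2.minAreaRect(c))
            print(q,round(s["score"],2),s["extent"],r.sum(),b.tolist())
            z={"engraver_case":46,"tray":18}.get(q,0)
            print("  at z",z,[at(n,p,z)[:2].round(0).tolist() for p in b])
    x0,y0=(320,30) if n=="scene" else (150,80)
    cv2.imwrite(f"pics/{n}_z.png",cv2.resize(im[y0:y0+190,x0:x0+190],None,fx=3,fy=3,interpolation=2)[:,:,::-1])
a=cv2.imread("pics/scene_z.png");b=cv2.imread("pics/top_z.png")
cv2.imwrite("pics/z1.png",cv2.resize(np.hstack([a,b]),(800,400),interpolation=cv2.INTER_AREA))
E
```

```text
scene [ 444.2 -278.8   23. ] [534.9 290.9   6. ]
engraver_case 0.61 [228.4, 209.7, 286.9, 269.0] 1419 [[226.93714904785156, 252.16497802734375], [272.15478515625, 205.4401092529297], [288.36273193359375, 221.125244140625], [243.14508056640625, 267.85009765625]]
  at z 46 [[425.0, -382.0], [396.0, -181.0], [475.0, -188.0], [497.0, -383.0]]
tray 0.96 [369.0, 137.0, 422.0, 173.4] 1130 [[368.2242736816406, 158.35406494140625], [381.7486267089844, 132.80810546875], [421.2162170410156, 153.70269775390625], [407.6918640136719, 179.2486572265625]]
  at z 18 [[471.0, 205.0], [425.0, 342.0], [593.0, 354.0], [628.0, 222.0]]
tray 0.76 [307.8, 90.3, 354.2, 124.0] 862 [[306.4384460449219, 105.00769805908203], [323.3461608886719, 83.26923370361328], [354.7769470214844, 107.71538543701172], [337.8692321777344, 129.453857421875]]
  at z 18 [[112.0, 263.0], [65.0, 412.0], [260.0, 383.0], [295.0, 243.0]]
flux_bottle 0.9 [361.8, 95.6, 376.6, 124.2] 341 [[358.5660400390625, 124.01885986328125], [367.24530029296875, 93.64151000976562], [380.32080078125, 97.37736511230469], [371.64154052734375, 127.7547149
[... 2286 characters left out ...]
69, 202.1538543701172], [433.1539001464844, 206.2307891845703]]
  at z 18 [[509.0, -462.0], [526.0, -586.0], [433.0, -596.0], [416.0, -473.0]]
wire_shelf 0.76 [190.2, 103.4, 254.2, 214.1] 2596 [[182.0, 133.0], [213.76470947265625, 125.94116973876953], [229.83529663085938, 198.25881958007812], [198.07058715820312, 205.31765747070312]]
  at z 0 [[686.0, 493.0], [716.0, 371.0], [436.0, 300.0], [407.0, 420.0]]
glazing_hammer 0.56 [297.9, 109.2, 364.2, 139.1] 577 [[295.0006408691406, 127.34642028808594], [304.4908752441406, 105.89018249511719], [361.7825622558594, 131.23072814941406], [352.2923278808594, 152.6869659423828]]
  at z 0 [[715.0, 56.0], [800.0, 20.0], [704.0, -203.0], [619.0, -167.0]]
```

View pics/z1.png

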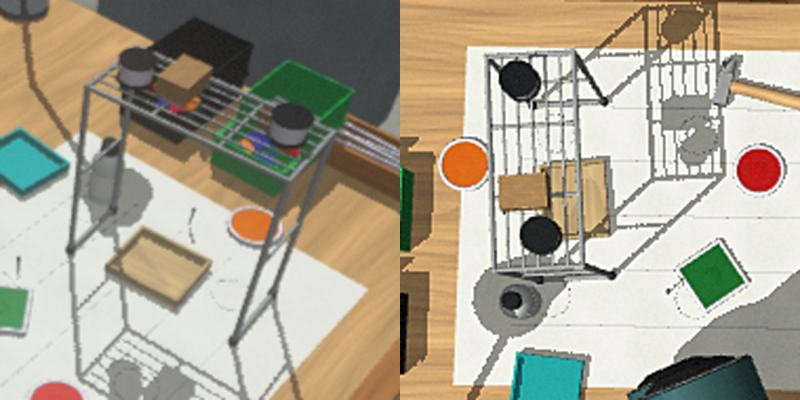

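```bash
python3 - <<'E'
from h import *
np.set_printoptions(precision=1,suppress=True)
print([a for a in dir(robot) if a[0]!='_'])
from scipy.optimize import least_squares,minimize
def box(c,yaw,s=(190,56,46)):
    p=np.array([[a,b,h] for a in(-.5,.5) for b in(-.5,.5) for h in(0,1)])*s
    return R.from_euler('z',yaw).apply(p)+[c[0],c[1],0]
masks={}
for n,roi in(("scene",(215,195,300,285)),("top",(345,180,418,220))):
    im=robot.read_camera(n);x0,y0,x1,y1=roi
    g=im.max(2).astype(int);m=np.zeros(g.shape,np.uint8)
    m[y0:y1,x0:x1]=(g[y0:y1,x0:x1]<75)
    k,l,st,_=cv2.connectedComponentsWithStats(m);i=1+np.argmax(st[1:,4]);m=(l==i).astype(np.uint8)
    c,_=cv2.findContours(m,0,2);m=cv2.drawContours(m*0,c,-1,1,-1)
    masks[n]=m;print(n,st[i],im[y0:y1,x0:x1].reshape(-1,3).min(0))
def cost(v,ns=("scene","top")):
    s=0
    for n in ns:
        h=cv2.convexHull(pix(n,box(v[:2],v[2])).astype(np.float32))
        r=np.zeros((400*4,640*4),np.uint8);cv2.fillPoly(r,[np.round(h*4+1.5).astype(int)],1)
        r=cv2.resize(r*255,(640,400),interpolation=cv2.INTER_AREA)/255.
        s+=np.abs(r-masks[n]).sum()
    return s
for ns in(("scene","top"),("scene",),("top",)):
    b=min((minimize(cost,[440,-273,y],args=(ns,),method="Nelder-Mead",options=dict(initial_simplex=[[440,-273,y],[455,-273,y],[440,-258,y],[440,-273,y+.12]])) for y in(1.3,1.5,1.7)),key=lambda r:r.fun)
    print(ns,b.x,b.x[2].round(3),b.fun)
    if len(ns)==2:B=b.x
out=[]
for n,roi in(("scene",(200,180,320,290)),("top",(330,150,450,260))):
    im=robot.read_camera(n)[:,:,::-1];x0,y0,x1,y1=roi
    im=np.ascontiguousarray(cv2.resize(im[y0:y1,x0:x1],None,fx=3.3,fy=3.3,interpolation=2))
    h=cv2.convexHull(pix(n,box(B[:2],B[2])).astype(np.float32)).reshape(-1,2)
    cv2.polylines(im,[np.round((h-[x0,y0])*3.3).astype(int)],True,(0,0,255),1);out.append(im)
cv2.imwrite("pics/fit.png",np.hstack(out))
E
```

```text
['IKError', 'camera_model', 'get_obs', 'place_of', 'read_camera', 'search_frame', 'sign_off', 'silhouettes', 'tcp_to_grasp']
scene [ 229  209   55   57 1162] [52 54 51]
top [356 191  53  20 735] [0 0 0]
('scene', 'top') [ 433.6 -276.2    1.7] 1.709 271.84705882352944
('scene',) [ 433.4 -277.6    1.7] 1.745 215.4549019607843
('top',) [ 433.8 -275.9    1.7] 1.694 44.52549019607844
```

View pics/fit.png

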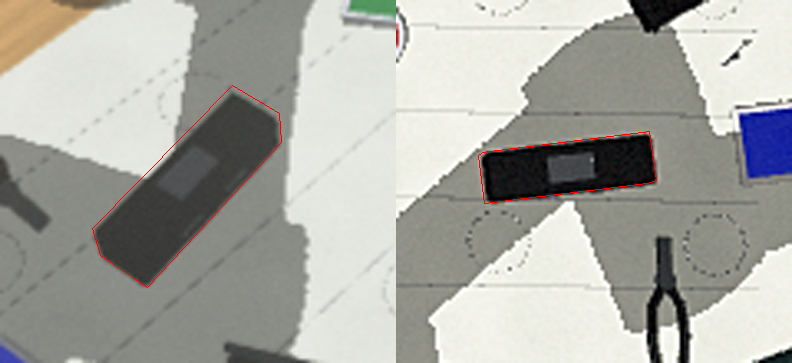

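```bash
python3 - <<'E'
from h import *
np.set_printoptions(precision=1,suppress=True)
from scipy.optimize import minimize
for u in((353,149),(375.5,130),(431.6,193),(449.7,169)):print(at("scene",u,5))
for u in((250.7,210.6),(247.4,128.5)):print("top",at("top",u,5))
im=robot.read_camera("scene")
m=[s for s in robot.silhouettes("scene","tray") if s["extent"][0]>360][0]["region"].astype(np.uint8)
def box(v,s=(140,120,18)):
    p=np.array([[a,b,h] for a in(-.5,.5) for b in(-.5,.5) for h in(0,1)])*s
    return R.from_euler('z',v[2]).apply(p)+[v[0],v[1],0]
def cost(v):
    h=cv2.convexHull(pix("scene",box(v)).astype(np.float32))
    r=np.zeros((1600,2560),np.uint8);cv2.fillPoly(r,[np.round(h*4+1.5).astype(int)],1)
    return np.abs(cv2.resize(r*255,(640,400),interpolation=cv2.INTER_AREA)/255.-m).sum()
for y in(-.2,0,.2):
    b=minimize(cost,[528,290,y],method="Nelder-Mead",options=dict(initial_simplex=[[528,290,y],[540,290,y],[528,304,y],[528,290,y+.1]]))
    print(b.x,b.x[2].round(3),b.fun,m.sum())
E
```

```text
[394.5 214.1   5. ]
[390.9 350.2   5. ]
[716.3 237.8   5. ]
[702.2 372.8   5. ]
top [389.4 218.    5. ]
top [706.5 239.2   5. ]
[527.5 289.1   0.1] 0.103 43.71764705882353 1108
[527.5 289.3   0.1] 0.104 43.71764705882353 1108
[526.9 288.8   0.1] 0.104 44.33333333333333 1108
```

Request:
arm_command(
  motion=[
    [[0, 0, 0, 0, 0, 0, 85], [0, 0, 0.1, 20, 0, 0, 85], [0, 0, 0.1, 20, 0, 0, 85], [0, 0.05, 0.1, 20, 0, 0, 85], [0, -0.05, 0.1, 20, 0, 0, 85]],
  ],
)

```text
clock: 2.12
tool_pos: [362.4, -588.4, 211.5]
tool_rot: [-3.136, -0.05, -0.004]
contact_force: [-1.0, -0.6, 0.4]
width: 85.4
grip_force: 0.0
```

```bash
cat > log.py <<'E'
from station import robot
import json
o=robot.get_obs();r=[o["joint_pos"].tolist(),o["tool_pos"].tolist(),o["tool_rot"].tolist()]
open("kin.jsonl","a").write(json.dumps(r)+"\n");print([round(x,3) for x in r[0]],o["tool_pos"].round(1),o["tool_rot"].round(3))
E
python3 log.py; echo '[[-1.16978787, 0.11599703, 1.44160843, -0.0, 1.58398358, -0.0378107],[286.77,-611.062,210.3],[3.06626966,0.683776361,-0.00002932]]'>>kin.jsonl
```

```text
[-1.058, 0.153, 1.399, 0.005, 1.593, 0.481] [ 362.4 -588.4  211.5] [-3.136 -0.05  -0.004]
```

Request:
arm_command(
  motion=[
    [[0.12, 0, 0, 10, -40, 0, 85], [0.12, 0, 0, 10, -40, 0, 85], [0.12, 0, 0, 10, -40, 0, 85], [0, 0, 0, 0, 0, 0, 85], [0, 0, 0, 0, 0, 0, 85]],
  ],
)

```text
clock: 2.53
tool_pos: [388.7, -469.0, 225.9]
tool_rot: [-2.777, -0.055, 0.011]
contact_force: [-0.6, -1.6, -0.4]
width: 85.0
grip_force: 0.0
```

```bash
python3 log.py
```

```text
[-1.011, 0.172, 1.387, 0.187, 1.896, 0.552] [ 388.7 -469.   225.9] [-2.777 -0.055  0.011]
```

Request:
arm_command(
  motion=[
    [[-0.12, 0, -0.12, 10, -40, 0, 85], [-0.12, 0, -0.12, 10, -40, 0, 85], [-0.12, 0.12, -0.12, 10, -40, 0, 85], [0, 0.12, -0.12, 0, 0, 0, 85], [0, 0, 0, 0, 0, 0, 85], [0, 0, 0, 0, 0, 0, 85]],
  ],
)

```text
clock: 3.03
tool_pos: [402.1, -359.5, 258.8]
tool_rot: [-2.945, -0.513, -0.288]
contact_force: [-0.4, -0.6, -0.3]
width: 85.1
grip_force: 0.0
```

```bash
python3 log.py
```

```text
[-0.912, -0.185, 1.671, 0.236, 1.686, 0.338] [ 402.1 -359.5  258.8] [-2.945 -0.513 -0.288]
```

```bash
cat > kin.py <<'E'
import numpy as np,json
from scipy.spatial.transform import Rotation as R
from scipy.optimize import least_squares
LO=np.array([-2.83,-.83,.07,-1.14,.01,-2.97]);HI=np.array([2.83,2.19,2.5,4.28,3,2.97])
def fk(q,p):
    h,d,L2,L3,T=p
    r1=R.from_euler('z',q[0]);r2=r1*R.from_euler('y',q[1]);r3=r2*R.from_euler('y',q[2])
    r=r3*R.from_euler('z',q[3])*R.from_euler('y',q[4])*R.from_euler('z',q[5]+np.pi/2)
    return np.array([0,0,h])+r1.apply([0,d,0])+r2.apply([0,0,L2])+r3.apply([0,0,L3])+r.apply([0,0,T]),r
def fit():
    D=[json.loads(l) for l in open("kin.jsonl")]
    s=least_squares(lambda p:np.concatenate([fk(q,p)[0]-t for q,t,_ in D]),[150,25,400,600,300])
    return s.x,s.fun,D
def ik(pos,rot,p,q0,n=20):
    best=None
    rng=np.random.default_rng(0)
    for i in range(n):
        s0=np.clip(q0,LO+.01,HI-.01) if i==0 else rng.uniform(LO,HI)
        f=lambda q:np.concatenate([(fk(q,p)[0]-pos)/100,(rot.inv()*fk(q,p)[1]).as_rotvec()])
        s=least_squares(f,s0,bounds=(LO,HI))
        if s.cost<1e-6 and (best is None or np.abs(s.x-q0).max()<np.abs(best-q0).max()):best=s.x
        if i==0 and best is not None:return best
    return best
E
python3 - <<'E'
from kin import *
np.set_printoptions(precision=3,suppress=True)
p,f,D=fit();print(p,f.round(1))
for q,t,r in D:print((fk(q,p)[1].inv()*R.from_rotvec(r)).as_rotvec())
E
```

```text
[ 72.587  25.553 442.548 623.957 310.175] [-0.2  0.4  0.   0.3 -0.5 -0.1 -0.1  0.   0.  -0.1  0.   0.1]
[ 0.  0. -0.]
[ 0. -0.  0.]
[ 0.  0. -0.]
[0. 0. 0.]
```

```bash
python3 - <<'E'
from kin import *
np.set_printoptions(precision=2,suppress=True)
p,_,D=fit();q0=np.array(D[-1][0])
def rot(zv,xv):
    z=np.array(zv,float);z/=np.linalg.norm(z);x=np.array(xv,float);x-=z*(x@z);x/=np.linalg.norm(x)
    return R.from_matrix(np.c_[x,np.cross(z,x),z])
def rep(n,c,r,q0=q0):
    pos=np.array(c)+r.apply([0,0,18.7]);q=ik(pos,r,p,q0);print(n,q)
    if q is not None:
        a=R.from_euler('z',q[0]);w=pos-r.apply([0,0,p[4]])
        el=a.apply([0,p[1],0])+[0,0,p[0]]+(a*R.from_euler('y',q[1])).apply([0,0,p[2]]);print("   wrist",w,"elbow",el)
for z in(200,28):
  for s in(1,-1):rep(("pick",z,s),[434,-276,z],rot([0,0,-1],[-.13*s,.99*s,0]))
for nm,sg in(("near",1),("far",-1)):
  for tilt in(0,.3,.6):
    for s in(1,-1):
      d=np.array([-.08*sg,.997*sg,-np.tan(tilt)]);rep((nm,tilt,s),[527,289,110],rot(d,[0,0,s]))
E
```

```text
('pick', 200, 1) [-0.62 -0.25  1.84 -0.    1.56 -0.75]
   wrist [ 434.   -276.    491.47] elbow [-75.16  84.53 501.2 ]
('pick', 200, -1) [-0.62 -0.25  1.84  0.    1.56  2.39]
   wrist [ 434.   -276.    491.47] elbow [-75.16  84.53 501.2 ]
('pick', 28, 1) [-0.62 -0.18  2.06 -0.    1.26 -0.75]
   wrist [ 434.   -276.    319.47] elbow [-51.52  67.79 507.62]
('pick', 28, -1) [-0.62 -0.18  2.06  0.    1.26  2.39]
   wrist [ 434.   -276.    319.47] elbow [-51.52  67.79 507.62]
('near', 0, 1) [-0.05  0.16  2.11  1.49  1.67 -0.7 ]
   wrist [550.31  -1.54 110.  ] elbow [ 71.6   22.05 509.5 ]
('near', 0, -1) [-0.05  0.16  2.11  1.49  1.67  2.44]
   wrist [550.31  -1.54 110.  ] elbow [ 71.6   22.05 509.5 ]
('near', 0.3, 1) [-0.03  0.03  2.08  1.26  1.51 -0.54]
   wrist [549.27  11.43 196.12] elbow [ 13.11  25.22 514.96]
('near', 0.3, -1) [-0.03  0.03  2.08  1.26  1.51  2.6 ]
   wrist [549.27  11.43 196.12] elbow [ 13.11  25.22 514.96]
('near', 0.6, 1) [ 0.04 -0.06  2.03  1.    1.38 -0.35]
   wrist [546.24  49.19 274.56] elbow [-29.31  24.31 514.23]
('near', 0.6, -1) [ 0.04 -0.06  2.03  1.    1.38  2.79]
   wrist [546.24  49.19 274.56] elbow [-29.31  24.31 514.23]
('far', 0, 1) [ 0.82  0.57  1.56 -1.11  2.18 -2.43]
   wrist [503.69 579.54 110.  ] elbow [144.96 193.53 444.12]
('far', 0, -1) [ 0.82  0.57  1.56 -1.11  2.18  0.71]
   wrist [503.69 579.54 110.  ] elbow [144.96 193.53 444.12]
('far', 0.3, 1) [ 0.81  0.46  1.56 -0.92  2.03 -2.42]
   wrist [504.73 566.57 196.12] elbow [117.52 160.33 468.8 ]
('far', 0.3, -1) [ 0.81  0.46  1.56 -0.92  2.03  0.73]
   wrist [504.73 566.57 196.12] elbow [117.52 160.33 468.8 ]
('far', 0.6, 1) [ 0.77  0.34  1.58 -0.73  1.87 -2.43]
   wrist [507.76 528.81 274.56] elbow [ 87.7  120.81 489.98]
('far', 0.6, -1) [ 0.77  0.34  1.58 -0.73  1.87  0.71]
   wrist [507.76 528.81 274.56] elbow [ 87.7  120.81 489.98]
```

```bash
cat > go.py <<'E'
from kin import *
from station import robot
np.set_printoptions(precision=4,suppress=True)
def rot(zv,xv):
    z=np.array(zv,float);z/=np.linalg.norm(z);x=np.array(xv,float);x-=z*(x@z);x/=np.linalg.norm(x)
    return R.from_matrix(np.c_[x,np.cross(z,x),z])
def to(grasp,r):
    o=robot.get_obs();r0=R.from_rotvec(o["tool_rot"]);w=(r0.inv()*r).as_rotvec()
    d=np.array(grasp)+r.apply([0,0,18.7])-o["tool_pos"]
    print("turn",w,"rows",np.abs(w).max()/.12,"| shift after",r.inv().apply(d),"before",r0.inv().apply(d),"world",d)
    print("q",o["joint_pos"])
E
python3 -c "
from go import *
to([434,-276,110],rot([0,0,-1],[-.13,.99,0]))"
```

```text
turn [ 0.0569 -0.2495 -1.3494] rows 11.245111261514618 | shift after [ 78.6062  42.5231 167.4855] before [ 20.9248 -49.5118 182.0695] world [  31.927    83.4734 -167.4855]
q [-0.9116 -0.1846  1.6707  0.236   1.6858  0.3376]
```

Request:
arm_command(
  motion=[
    [[0.0047, -0.0208, -0.1124, 0, 0, 0, 85], [0.0047, -0.0208, -0.1124, 0, 0, 0, 85], [0.0047, -0.0208, -0.1124, 0, 0, 0, 85], [0.0047, -0.0208, -0.1124, 0, 0, 0, 85], [0.0047, -0.0208, -0.1124, 0, 0, 0, 85], [0.0047, -0.0208, -0.1124, 0, 0, 0, 85], [0.0047, -0.0208, -0.1124, 0, 0, 0, 85], [0.0047, -0.0208, -0.1124, 0, 0, 0, 85], [0.0047, -0.0208, -0.1124, 0, 0, 0, 85], [0.0047, -0.0208, -0.1124, 0, 0, 0, 85], [0.0047, -0.0208, -0.1124, 0, 0, 0, 85], [0.0047, -0.0208, -0.1124, 0, 0, 0, 85], [0, 0, 0, 16, 8.5, 33.5, 85], [0, 0, 0, 16, 8.5, 33.5, 85], [0, 0, 0, 16, 8.5, 33.5, 85], [0, 0, 0, 16, 8.5, 33.5, 85], [0, 0, 0, 16, 8.5, 33.5, 85], [0, 0, 0, 0, 0, 0, 85], [0, 0, 0, 0, 0, 0, 85]],
  ],
)

```text
clock: 4.62
tool_pos: [434.3, -273.4, 89.4]
tool_rot: [-2.067, -2.36, -0.0]
contact_force: [-0.7, -0.7, 1.1]
width: 84.9
grip_force: 0.0
```

```bash
python3 -c "
from go import *
to([434,-276,26],rot([0,0,-1],[-.13,.99,0]))
import cv2
a=robot.read_camera('scene')[150:290,190:330,::-1];cv2.imwrite('pics/above.png',cv2.resize(a,None,fx=4,fy=4))"
```

```text
turn [-0.003  -0.0037  0.0018] rows 0.03088213037711444 | shift after [-2.5591 -0.636  82.1033] before [-2.8624 -0.3981 82.0948] world [ -0.2974  -2.6201 -82.1033]
q [-0.612  -0.1797  1.9282  0.0007  1.3977 -0.7444]
```

View pics/above.png

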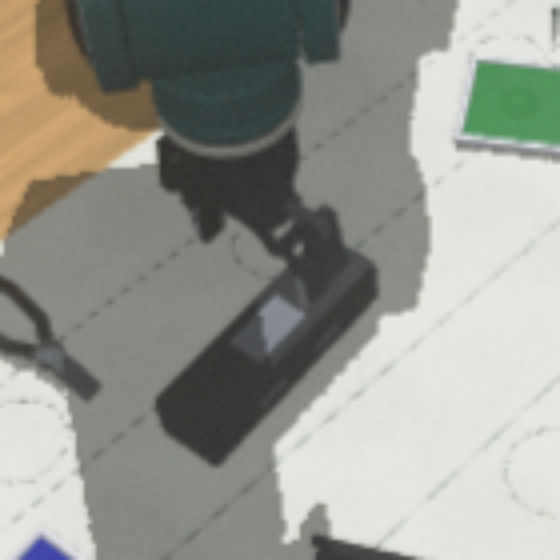

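The fingers straddle the case (case spans about (155,405)–(375,265) in the crop). Descend and grip.

Request:
arm_command(
  motion=[
    [[0, 0, 0, -2.8, -0.4, 20, 85], [0, 0, 0, 0, 0, 20, 85], [0, 0, 0, 0, 0, 20, 85], [0, 0, 0, 0, 0, 14, 85], [0, 0, 0, 0, 0, 8, 85], [0, 0, 0, 0, 0, 0, 50], [0, 0, 0, 0, 0, 0, 50], [0, 0, 0, 0, 0, 0, 50], [0, 0, 0, 0, 0, 0, 50], [0, 0, 0, 0, 0, 0, 50], [0, 0, 0, 0, 0, 0, 50], [0, 0, 0, 0, 0, 0, 50]],
  ],
  force=110,
)

```text
clock: 5.67
tool_pos: [435.6, -277.0, 11.5]
tool_rot: [2.068, 2.362, 0.004]
contact_force: [-1.8, -0.3, 6.9]
width: 52.9
grip_force: 116.1
```

```bash
python3 -c "
from go import *
for i in range(4):
    robot.read_camera('top');o=robot.get_obs();print(o['contact_force'],o['wrist_torque'],o['width'],o['grip_force'],o['tool_pos'])"
```

```text
[-1.7126  0.3756  7.4416] [-0.1243  0.4836 -0.0755] 53.18891474339186 116.13657116889954 [ 435.6399 -277.0225   11.481 ]
[-1.0791  0.8953  7.0571] [-0.1137  0.4764 -0.0429] 53.31508269474051 116.13662660121918 [ 435.652  -277.0227   11.4954]
[-1.4906 -0.9414  7.5253] [-0.1018  0.4334 -0.1134] 53.18109024824702 116.13465070724487 [ 435.6328 -277.0045   11.4826]
[-2.0228 -1.4965  7.1169] [-0.1034  0.4935 -0.096 ] 52.75969916721217 116.1342054605484 [ 435.6434 -277.0088   11.4812]
```

Request:
arm_command(
  motion=[
    [[0, 0, 0, 0, 0, -8, 50], [0, 0, 0, 0, 0, -12, 50], [0, 0, 0, 0, 0, -18, 50], [0, 0, 0, 0, 0, -18, 50], [0, 0, 0, 0, 0, -18, 50], [0, 0, 0, 0, 0, -18, 50], [0, 0, 0, 0, 0, -18, 50], [0, 0, 0, 0, 0, -15, 50], [0, 0, 0, 0, 0, -15, 50], [0, 0, 0, 0, 0, 0, 50], [0, 0, 0, 0, 0, 0, 50], [0, 0, 0, 0, 0, 0, 50], [0, 0, 0, 0, 0, 0, 50]],
  ],
)

```text
clock: 6.95
tool_pos: [434.2, -276.1, 148.1]
tool_rot: [-2.067, -2.362, -0.004]
contact_force: [-0.2, -0.4, -3.0]
width: 52.9
grip_force: 116.0
```

```bash
python3 -c "
from go import *
import cv2
F=[];T=[]
for i in range(8):
    im=robot.read_camera('scene');o=robot.get_obs();F.append(o['contact_force']);T.append(o['wrist_torque'])
r=R.from_rotvec(o['tool_rot'])
print(np.mean(F,0),np.mean(T,0),np.std(T,0),'tool axes torque',r.inv().apply(np.mean(T,0)),o['width'],o['grip_force'],o['tool_pos'],o['tool_rot'])
cv2.imwrite('pics/lift.png',cv2.resize(im[100:290,170:360,::-1],None,fx=3,fy=3))"
```

```text
[-0.2102 -0.1089 -3.1862] [0.0834 0.0064 0.0013] [0.0496 0.0334 0.0166] tool axes torque [-0.0047  0.0835 -0.0012] 53.27860598975778 115.96307158470154 [ 434.5196 -276.2731  148.8344] [-2.068  -2.3628 -0.0041]
```

View pics/lift.png

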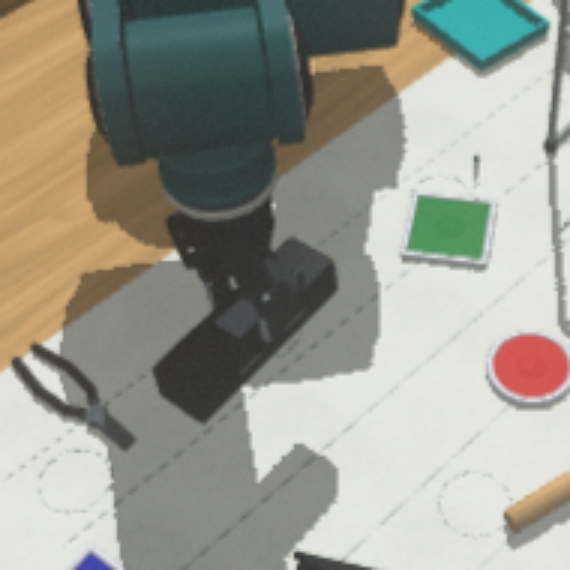

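```bash
python3 -c "
from go import *
t=[]
for i in range(4):
    robot.read_camera('top');o=robot.get_obs();t.append(o['tau'])
q=o['joint_pos'];a=R.from_euler('z',q[0])*R.from_euler('y',q[1]+q[2])
ax4=a.apply([0,0,1]);ax5=(a*R.from_euler('z',q[3])).apply([0,1,0]);print(np.mean(t,0)[3:],np.std(t,0)[3:],ax4,ax5)
print('pred heavy at -y', -ax4[0]*.09,-ax5[0]*.09, o['wrist_torque'],o['clock'])
to([640,-60,200],rot([-.08,.997,0],[0,0,1]))
for g in ([434,-200,250],[500,-60,220],[527,80,180],[527,289,150],[527,289,110]):
  r=rot([-.08,.997,0],[0,0,1]);p=fit()[0]
  print(g,ik(np.array(g)+r.apply([0,0,18.7]),r,p,[-.05,.16,2.1,1.5,1.67,-.7]))
"
```

```text
[-0.0576 -0.0613 -0.0001] [0.0006 0.0006 0.0006] [ 0.8131 -0.5775 -0.0739] [0.5792 0.8152 0.0028]
pred heavy at -y -0.07317601654777879 -0.05212872182545554 [0.0605 0.023  0.008 ] 7.55
turn [-0.0406  1.5676  0.0423] rows 13.063384627859586 | shift after [ 50.9906 222.0784 217.8752] before [205.9902 233.3246 -50.1614] world [203.9405 234.9398  50.9906]
q [-0.6176 -0.2148  1.8595  0.0028  1.4979 -0.7506]
[434, -200, 250] [-0.8586  0.2281  1.7613  1.0641  2.3995 -0.6455]
[500, -60, 220] [-0.6308  0.1729  1.8787  1.1919  2.1877 -0.6028]
[527, 80, 180] [-0.4088  0.1355  1.9946  1.2957  1.9802 -0.6168]
[527, 289, 150] [-0.0493  0.0957  2.0962  1.4953  1.6759 -0.6251]
[527, 289, 110] [-0.0493  0.1598  2.1058  1.4877  1.67   -0.699 ]
```

Wrist torque and joint torques both say the heavy end is at −y, so tipping the tool towards +y brings it down. Moving on to it.

Request:
arm_command(
  motion=[
    [[0, 0, 0, 14, 6, -5, 50], [0, 0, 0, 28, 12.5, -10, 50], [0, 0, 0, 28, 12.5, -10, 50], [0, 0, 0, 28, 12.5, -10, 50], [0, 0, 0, 28, 12.5, -10, 50], [0, 0, 0, 28, 12.5, -5, 50], [0, 0, 0, 28, 12.5, 0, 50], [0, 0, 0, 28, 12.5, 0, 50], [0, 0, 0, 14, 6, 0, 50], [0, 0, 0, 0, 0, 0, 50], [0, 0, 0, 0, 0, 0, 50]],
  ],
)

```text
clock: 8.47
tool_pos: [503.5, -40.6, 199.7]
tool_rot: [-2.066, -2.365, -0.004]
contact_force: [-1.0, -0.1, -2.5]
width: 52.9
grip_force: 116.3
```

Request:
arm_command(
  motion=[
    [[0, 0.05, 0, 0, 0, 0, 50], [-0.003, 0.1, 0.003, 0, 0, 0, 50], [-0.003, 0.1, 0.003, 0, 0, 0, 50], [-0.003, 0.1, 0.003, 0, 0, 0, 50], [-0.003, 0.1, 0.003, 0, 0, 0, 50], [-0.003, 0.1, 0.003, 0, 0, 0, 50], [-0.003, 0.1, 0.003, 0, 0, 0, 50], [-0.003, 0.1, 0.003, 0, 0, 0, 50], [-0.003, 0.1, 0.003, 0, 0, 0, 50], [-0.003, 0.1, 0.003, 0, 0, 0, 50], [-0.003, 0.1, 0.003, 0, 0, 0, 50], [-0.003, 0.1, 0.003, 0, 0, 0, 50], [-0.003, 0.1, 0.003, 0, 0, 0, 50], [-0.003, 0.1, 0.003, 0, 0, 0, 50], [-0.003, 0.1, 0.003, 0, 0, 0, 50], [-0.003, 0.1, 0.003, 0, 0, 0, 50], [0, 0.018, 0, 0, 0, 0, 50], [0, 0, 0, 0, 0, 0, 50], [0, 0, 0, 0, 0, 0, 50]],
  ],
)

```text
clock: 10.05
tool_pos: [503.6, -41.8, 199.8]
tool_rot: [-1.156, -1.246, -1.153]
contact_force: [0.0, -0.3, -3.1]
width: 52.5
grip_force: 116.6
```

```bash
python3 -c "
from go import *
import cv2
to([527,282,150],rot([-.08,.997,0],[0,0,1]))
im=robot.read_camera('scene');im2=robot.read_camera('top')
cv2.imwrite('pics/up.png',np.hstack([cv2.resize(i[y:y+200,x:x+200,::-1],None,fx=2,fy=2) for i,x,y in((im,220,60),(im2,180,80))]))"
```

```text
turn [0.0057 0.0032 0.0007] rows 0.04763818771143518 | shift after [-49.8259  49.1791 339.6135] before [-48.7817  47.2005 340.0456] world [ 21.858  342.459  -49.8259]
q [-0.6289  0.2943  1.7922  1.1716  2.1664 -0.6416]
```

View pics/up.png

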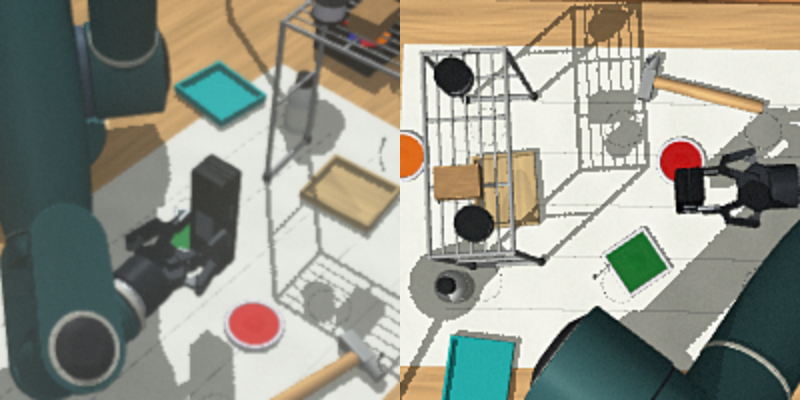

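Request:
arm_command(
  motion=[
    [[0.003, 0.002, 0, -2, 2, 10, 50], [0.003, 0.001, 0, -4, 4, 25, 50], [0, 0, 0, -4, 5, 32, 50], [0, 0, 0, -5, 5, 32, 50], [0, 0, 0, -5, 5, 32, 50], [0, 0, 0, -5, 5, 32, 50], [0, 0, 0, -5, 5, 32, 50], [0, 0, 0, -5, 5, 32, 50], [0, 0, 0, -5, 4, 32, 50], [0, 0, 0, -5, 4, 30, 50], [0, 0, 0, -5, 3, 25, 50], [0, 0, 0, 0, 1.2, 16, 50], [0, 0, 0, 0, 0, 9.6, 50], [0, 0, 0, 0, 0, 0, 50], [0, 0, 0, 0, 0, 0, 50], [0, 0, 0, 0, 0, 0, 50]],
  ],
)

```text
clock: 11.48
tool_pos: [524.3, 300.7, 151.2]
tool_rot: [-1.147, -1.245, -1.152]
contact_force: [-0.1, -0.1, -2.7]
width: 52.8
grip_force: 116.6
```

```bash
python3 -c "
from go import *
import cv2
to([527,282,101],rot([-.08,.997,0],[0,0,1]))
im=robot.read_camera('scene');im2=robot.read_camera('top')
cv2.imwrite('pics/in.png',np.hstack([cv2.resize(i[y:y+150,x:x+150,::-1],None,fx=2.6,fy=2.6) for i,x,y in((im,320,60),(im2,170,90))]))"
```

```text
turn [-0.0006 -0.003   0.001 ] rows 0.025269576575682476 | shift after [-50.2478   1.1735  -0.1737] before [-50.2483   1.1211  -0.3268] world [  1.1836  -0.0793 -50.2478]
q [-0.0628  0.2196  1.9917  1.4871  1.6875 -0.6462]
```

View pics/in.png

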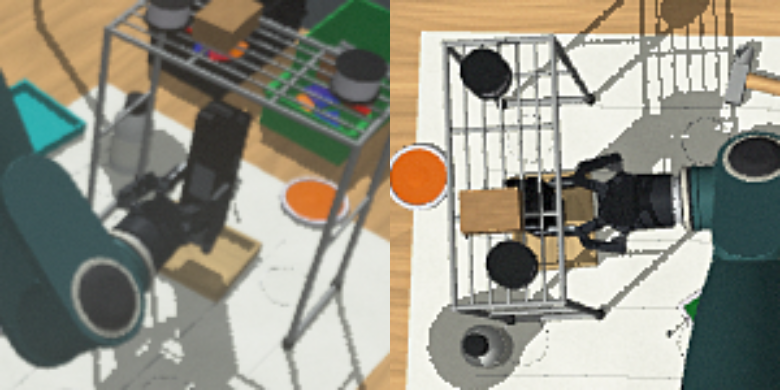

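```bash
python3 -c "
from h import *
np.set_printoptions(precision=1,suppress=True)
for n in('top','scene'):
    print(n,pix(n,[[525,289,150],[525,289,245],[525,289,55],[527,289,6]]))
    robot.read_camera(n)
    for q in('case_center','tray_floor'):print(q,[(np.round(r['uv'],1).tolist(),round(r['score'],2)) for r in robot.place_of(n,q)[:3]])
    for r in robot.silhouettes(n,'engraver_case')[:2]:print(r['extent'],r['score'])
from scipy.optimize import minimize
p=np.array([[a,b,h] for a in(-28,28) for b in(-23,23) for h in(55,245)])
for n in('top','scene'):
    u=pix(n,R.from_euler('z',.1).apply(p)+[525,289,0]);print(n,u.min(0),u.max(0))
"
```

```text
top [[226.2 169.9]
 [221.  166. ]
 [230.9 173.3]
 [233.1 174.4]]
case_center []
tray_floor [([221.7, 267.7], 0.83), ([232.7, 174.4], 0.58), ([446.5, 190.6], 0.36)]
[213.5, 158.1, 234.1, 180.3] 0.79
scene [[401.  125.7]
 [405.9 102.9]
 [396.6 146.2]
 [394.9 156.3]]
case_center [([403.2, 127.7], 0.73)]
tray_floor [([398.5, 153.2], 0.93), ([326.8, 106.8], 0.85)]
[388.7, 98.8, 417.9, 140.2] 0.92
[360.2, 92.7, 376.6, 123.6] 0.6
top [213.6 157.1] [237.6 181.3]
scene [386.2  95.7] [417.4 153.5]
```

Request:
arm_command(
  motion=[
    [[0, 0, 0, -4, 0, 0, 50], [0, 0, 0, -8, 0, 0, 50], [0, 0, 0, -8, 0, 0, 50], [0, 0, 0, -8, 0, 0, 50], [0, 0, 0, -6, 0, 0, 50], [0, 0, 0, -4, 0, 0, 50], [0, 0, 0, -2, 0, 0, 50], [0, 0, 0, -1.5, 0, 0, 50], [0, 0, 0, -1.5, 0, 0, 50], [0, 0, 0, -1, 0, 0, 50], [0, 0, 0, 0, 0, 0, 50], [0, 0, 0, 0, 0, 0, 50], [0, 0, 0, 0, 0, 0, 50]],
  ],
)

```text
clock: 13.07
tool_pos: [524.2, 301.4, 107.0]
tool_rot: [-1.147, -1.244, -1.151]
contact_force: [-0.4, 0.1, -3.5]
width: 53.1
grip_force: 116.6
```

Request:
arm_command(
  motion=[
    [[0, 0, 0, -1, 0, 0, 50], [0, 0, 0, -1, 0, 0, 50], [0, 0, 0, -1, 0, 0, 50], [0, 0, 0, 0, 0, 0, 50], [0, 0, 0, 0, 0, 0, 50]],
  ],
)

```text
clock: 13.48
tool_pos: [524.1, 301.4, 103.8]
tool_rot: [-1.147, -1.244, -1.151]
contact_force: [0.0, -0.4, -3.8]
width: 52.7
grip_force: 116.6
```

Request:
arm_command(
  motion=[
    [[0, 0, 0, -0.7, 0, 0, 50], [0, 0, 0, -0.7, 0, 0, 50], [0, 0, 0, -0.6, 0, 0, 50], [0, 0, 0, 0, 0, 0, 50], [0, 0, 0, 0, 0, 0, 50]],
  ],
)

```text
clock: 13.9
tool_pos: [524.1, 301.5, 101.8]
tool_rot: [-1.147, -1.244, -1.151]
contact_force: [-0.2, -0.8, -3.1]
width: 52.5
grip_force: 116.6
```

Request:
arm_command(
  motion=[
    [[0, 0, 0, -0.6, 0, 0, 50], [0, 0, 0, -0.6, 0, 0, 50], [0, 0, 0, 0, 0, 0, 50], [0, 0, 0, 0, 0, 0, 50]],
  ],
)

```text
clock: 14.23
tool_pos: [524.2, 301.4, 100.9]
tool_rot: [-1.146, -1.244, -1.151]
contact_force: [-0.9, -1.8, -0.3]
width: 53.1
grip_force: 116.7
```

Request:
arm_command(
  motion=[
    [[0, 0, 0, -0.6, 0, 0, 50], [0, 0, 0, -0.6, 0, 0, 50], [0, 0, 0, 0, 0, 0, 50], [0, 0, 0, 0, 0, 0, 50]],
  ],
)

```text
clock: 14.57
tool_pos: [524.2, 301.4, 100.8]
tool_rot: [-1.144, -1.243, -1.152]
contact_force: [-5.1, -4.4, 9.0]
width: 53.0
grip_force: 117.0
```

Request:
arm_command(
  motion=[
    [[0, 0, 0, 0.5, 0, 0, 50], [0, 0, 0, 0.2, 0, 0, 50], [0, 0, 0, 0, 0, 0, 53], [0, 0, 0, 0, 0, 0, 53], [0, 0, 0, 0, 0, 0, 53]],
  ],
  force=20,
)

```text
clock: 14.98
tool_pos: [524.2, 301.5, 100.8]
tool_rot: [-1.145, -1.244, -1.152]
contact_force: [-3.2, -1.8, 5.9]
width: 53.2
grip_force: 98.8
```

Request:
arm_command(
  motion=[
    [[0, 0, 0, 0, 0, 0, 56], [0, 0, 0, 0, 0, 0, 58], [0, 0, 0, 0, 0, 0, 62], [0, 0, 0, 0, 0, 0, 68], [0, 0, 0, 0, 0, 0, 75], [0, 0, 0, 0, 0, 0, 85], [0, 0, 0, 0, 0, 0, 85], [0, 0, 0, 0, 0, 0, 85], [0, 0, 0, 0, 0, 0, 85]],
  ],
)

```text
clock: 15.73
tool_pos: [524.2, 301.5, 100.1]
tool_rot: [-1.147, -1.244, -1.151]
contact_force: [0.8, -0.3, 0.0]
width: 85.1
grip_force: 0.0
```

```bash
python3 -c "
from go import *
import cv2
o=robot.get_obs();print(o['clock'],o['contact_force'],o['width'],o['grip_force'])
im=robot.read_camera('scene');im2=robot.read_camera('top')
cv2.imwrite('pics/rel.png',np.hstack([cv2.resize(i[y:y+130,x:x+130,::-1],None,fx=3,fy=3) for i,x,y in((im,330,70),(im2,170,100))]))"
```

```text
15.7333 [ 0.8142 -0.3308  0.0077] 85.06706253654701 0.0
```

View pics/rel.png

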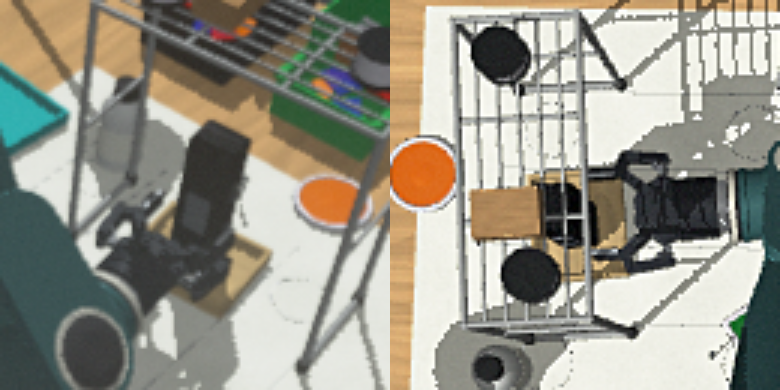

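The case stands upright inside the tray (scene crop around (210,185)), with the fingers open on both sides. Retreating straight back.

Request:
arm_command(
  motion=[
    [[0, 0, 0, 0, 0, -5, 85], [0, 0, 0, 0, 0, -10, 85], [0, 0, 0, 0, 0, -15, 85], [0, 0, 0, 0, 0, -20, 85], [0, 0, 0, 0, 0, -25, 85], [0, 0, 0, 2, 0, -25, 85], [0, 0, 0, 2, 0, -25, 85], [0, 0, 0, 2, 0, -20, 85], [0, 0, 0, 0, 0, -10, 85], [0, 0, 0, 0, 0, 0, 85], [0, 0, 0, 0, 0, 0, 85], [0, 0, 0, 0, 0, 0, 85], [0, 0, 0, 0, 0, 0, 85]],
  ],
)

```text
clock: 16.92
tool_pos: [536.3, 147.8, 105.5]
tool_rot: [-1.146, -1.244, -1.15]
contact_force: [-0.0, 0.1, 0.3]
width: 85.1
grip_force: 0.0
```

```bash
python3 -c "
from h import *
np.set_printoptions(precision=1,suppress=True)
p=np.array([[a,b,h] for a in(-28,28) for b in(-23,23) for h in(6,196)])
im=robot.read_camera('scene');print(robot.get_obs()['contact_force'])
u=pix('scene',R.from_euler('z',.1).apply(p)+[525,289,0]);print(u.min(0),u.max(0),pix('scene',[525,289,101]))
print([(r['extent'],r['score']) for r in robot.search_frame('scene','engraver_case')],robot.place_of('scene','case_center'))
x,y=330,70;a=np.ascontiguousarray(cv2.resize(im[y:y+130,x:x+130,::-1],None,fx=4,fy=4))
h=cv2.convexHull(u.astype(np.float32)).reshape(-1,2);cv2.polylines(a,[((h-[x,y])*4).astype(int)],True,(0,0,255),1)
cv2.imwrite('pics/end.png',a)"
```

```text
[0.2 0.4 0.3]
[384.4 107.8] [414.5 163.2] [[398.7 136.5]]
[([386.4, 112.9, 414.2, 163.3], 0.62)] [{'uv': [399.8, 140.1], 'score': 0.83}]
```

View pics/end.png

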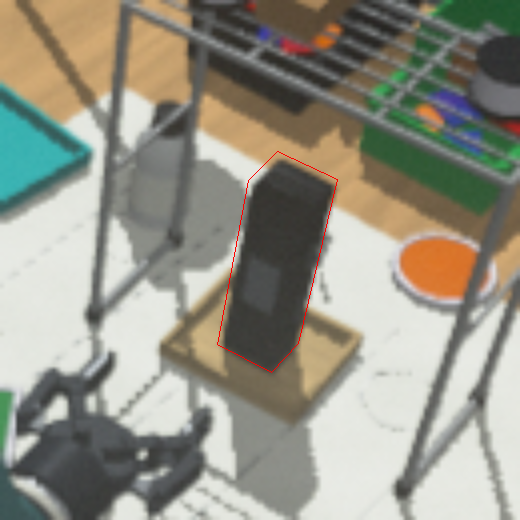

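The case stands flat inside the rim, upright and matching the predicted outline, and the gripper is clear of it.

```bash
python3 -c "
from station import robot
print(robot.sign_off())"
```

```text
the job is handed in; nothing more can be done
None
```

The engraver case is standing upright on its heavy end inside the plywood tray, released and clear of the gripper. I handed the job in at about 17 s, and the sign-off returned no verdict.

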